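# Gauge a drawer pull's tenon in the slot ladder

### The job

Take the drawer pull that stands apart from the other two in the stand and find its tenon size on the slot gauge: starting at the narrowest slot, try its tenon on one slot after another until the first one accepts it, and leave it there upright and fully home, shoulder down on the gauge, let go. Feel for the fit with a light touch of a few newtons, never forcing the tenon (50 N would crush its edges), and never let it down into a slot wider than the one that first takes it; leave the other pulls and the loose tools lying about where they are.

Things in the scene. Friction and masses are not known exactly. Their poses are not given: they have to be found in the camera images.
- gauge: fixed light-wood slot gauge, 70 (x) by 150 (y) by 30 high, origin at the centre of its underside. Five blind slots lie across it, side by side along its y, 46 long (x), 24 deep, mouths chamfered 1; they widen from 8 at the -y end to 20 at the +y end. 12 of flat wood between slots, 20 before the first. A pull fully home has its shoulder on the gauge's top
- slot0 (a point): centre of the mouth of a gauge slot 8 wide (y) and 46 long (x), on the top face; axes as the gauge; it lies -51 along the gauge's y from its centre
- slot1 (a point): centre of the mouth of a gauge slot 11 wide (y) and 46 long (x), on the top face; axes as the gauge; it lies -29.5 along the gauge's y from its centre
- slot2 (a point): centre of the mouth of a gauge slot 14 wide (y) and 46 long (x), on the top face; axes as the gauge; it lies -5 along the gauge's y from its centre
- slot3 (a point): centre of the mouth of a gauge slot 17 wide (y) and 46 long (x), on the top face; axes as the gauge; it lies 22.5 along the gauge's y from its centre
- slot4 (a point): centre of the mouth of a gauge slot 20 wide (y) and 46 long (x), on the top face; axes as the gauge; it lies 53 along the gauge's y from its centre
- stand: fixed wooden stand, 76 (x) by 236 (y) by 30 high, origin at the centre of its underside; three loose sockets 18 wide (y) and 46 long (x), at y = -75 (alone), 22 and 88 (the pair). The pulls stand in them upright, shoulder on the stand's top, axes along the stand's
- lone_socket (a point): centre of the mouth of the socket that lies apart from the other two, on the stand's top; the pull standing here is the one to gauge
- pull_a_mid (a point): one of three dark wooden drawer pulls, alike but for their tenons, standing in the stand in any order. From below: a flat tenon 40 (x) by 20 deep, centred under a flange 56 (x) by 38 (y) by 6 high; on it a plain grip block 50 (x) by 30 (y) by 38 high. 64 high in all. This point is its centre, half-way up, 12 above the flange's underside (the shoulder); the grip block runs from 6 to 44 above the shoulder
- pull_b_mid (a point): another of the three pulls: same shape, point and axes as pull_a_mid (x along the tenon's 40, y across its thickness, z up). 50 to 100 g each. Wood on wood is stiff here: meeting the gauge at 20 mm/s already jolts it with 40 N, so come down at 10 mm/s or slower
- pull_c_mid (a point): the third pull, likewise. The three tenons are 10 to 16 thick (y), each 1 thinner than the gauge slot that suits it and at least 2 thicker than the next narrower slot; which pull has which is not told
- pull_a: the same pull as pull_a_mid; this origin is the underside of its tenon, 32 below that point
- pull_b: the same pull as pull_b_mid; this origin is the underside of its tenon, 32 below that point
- pull_c: the same pull as pull_c_mid; this origin is the underside of its tenon, 32 below that point
- square: bystander: try square lying flat, wooden stock 100 long, steel blade 150 long, 18 high; origin near its middle, underside
- screwdriver: bystander: screwdriver lying flat, about 200 long, under 35 high
- hammer: bystander: hammer lying flat, about 300 long, under 40 high
- sander: bystander: cork sanding block 110 by 65 by 40 high, origin at its underside
There are look-alikes about, which are no part of the job. What is shaped like the pull_a but blue or pink is not meant. Leave any green look-alike of the pull_b alone.

How it is judged:
By the outcome, as a careful person would: the job done as asked, in the order asked, and still so for the second after the job is handed in, with the robot touching nothing.
It also fails if it takes over 64 s, if anything falls off the work surface, if the arm or the gripper's body presses on something with over 40 N, if the wrist force passes 120 N, or if a joint passes its speed limit or range.

### The arm

A 6-joint arm with a two-finger parallel gripper is mounted at the origin on the work surface. World frame = base frame: x ahead of the robot, y to its left, z up, the work surface at z = 0. Lengths are in m, angles in rad, forces in N, time in s.
With the tool pointing down it reaches from about 0.35 to 0.775 m from the base axis. Payload 7.3 kg.
Tool frame: the origin (TCP) lies on the mounting face of the last link; the fingertips stand 178 mm ahead of it and the grasp point (between the pads) lies 159 mm ahead of it; y points along the fingers, x is the direction in which the jaws open and shut, and the axes are right-handed (so a half turn about y gives the same grasp; the last joint's range is limited). The gripper opens to 92 mm and grips with 3 to 60 N. Pads are 19 mm wide; open, the fingers measure 130 mm over their backs; the gripper's body (75 mm by 190 mm) begins 47 mm behind the grasp point.
Start: joints at [1.19, 0.342, 1.524, -0, 1.275, -0.146], TCP at [0.122, 0.511, 0.405] pointing down, gripper open.
Joint ranges: [-2.53, 2.53], [-0.77, 2.02], [0.04, 2.7], [-1, 4.14], [0.28, 2.66], [-3.11, 3.11]. Speed limits (rad/s): [2.57, 2.57, 3.14, 3.14, 3.14, 3.14].

### API

Orientations are given as a unit quaternion [x, y, z, w].
In Python, from bench import r, grab_frame, camera_info, find_in, spot_point gives the robot as it stands. The module is installed in compiled form; this text tells all that it offers.
- The arm moves only by the tool move_arm, never from a script. Its argument "deltas" is a list of rows, each an object with "offset": the shift along the tool's x, y, z scaled (see below), a list of three; "turn": the turn, a rotation vector about the tool's x, y, z scaled (see below), a list of three; "hand": the closure in counts, from 0 (fully open) to 255 (shut). A call has 1 to 5 rows; each row shifts and turns the pose as measured when the row begins, along the tool's axes as they then stand; what a row does not reach is not made up. The controller multiplies each number of a shift by 3 cm and each number of a turn by 90 degrees. A row lasts 1/10 s, in which the tool goes at most 50 mm and 8.59 degrees, less where a joint would pass 70% of its speed; a pose out of reach is approached as far as the arm can. A call with a number of a shift or a turn outside -1 to 1 is refused whole. A call with a gripper value outside its range is refused whole. The fingers move at their own pace and stop on an object; "newtons" is the grip in N (left out, the last holds). Time passes only in rows, so rows that do not move let the fingers close. It gives the time, the measured TCP pose, the force and the opening at its end, in the units of the state.
- r.sense(): the state, without advancing time (a new reading comes with each control period).
- grab_frame(name): name is "scene" or "top" or "wrist"; returns the picture (480x640x3 uint8, red, green, blue); there is no depth.
- camera_info(name): a dict with "mtx" (3x3 intrinsics, pixels), "cam_to_world" (4x4, takes a point from camera to world coordinates). Camera axes: x right, y up, looking along -z (the intrinsics and any distortion apply to the point x, -y, -z); pixel columns grow to the right and rows downward; lengths in m; the calibration is good to about 2 mm. A picture is of the moment at which its call begins: read the wrist's pose just before it. camera_info takes no time and is no camera call; for the wrist camera it gives the pose at the moment of the call.
- r.finish_job(): hands the job in, once; it reports no verdict.
Trained networks look in the newest picture that a camera, given by its name, has taken for a name from the list of things; names that differ only in an ending like _2 or _b are one class to them, and where a whole thing is asked for, a point or a joint stands for the part that bears it (a point fixed in the world has none). Each returns a list of dicts, best first, with "score" (0 to 1); they miss things now and then, are a little off and sometimes report something else, mostly with a low value. They report only what shows in the picture. A call takes as long as a camera call. They do not tell look-alikes from the thing itself.
- find_in(camera, thing): "point" ([column, row] in pixels, amid what is visible of it).
- spot_point(camera, thing): "point" ([column, row] in pixels: a listed point, or the origin of a listed thing).
The state is a dict: "time_s": time; "q": joint angles; "qd": joint speeds; "joint_efforts": joint torques, N m; "ee_pos": TCP position; "eef_rot": TCP orientation; "force": force on the tool from outside, world axes, zero at the start; "torque": the same for the moment, N m; "gripper_width": finger opening in m.
Only numpy, scipy, OpenCV 4.12 (cv2) and the standard library are available. Lean on these libraries where they do the work, as an engineer would, in place of code of your own. Each camera call takes 0.05 s, during which the arm holds its last target. There are 200 camera calls.

## Working session

There is one attempt and no reset: what is moved stays moved. The work goes in short steps, Python scripts to look and compute and a tool call to move; the robot and the scene stay as the last step left them, time stands still between calls to the robot, and variables do not carry over. Pictures are saved under pics/ and viewed, about 8 in all and at most 12, crops included, and the job is handed in when it is done.

Besides the shell and the picture viewer there is one more tool, called after "Call:" by a JSON object that holds its "name" and its "arguments", one argument or row to a line. move_arm: Moves the arm, as the interface text tells. Its arguments: {"type":"object","properties":{"deltas":{"type":"array","items":{"type":"object","properties":{"offset":{"type":"array","items":{"type":"number"}},"turn":{"type":"array","items":{"type":"number"}},"hand":{"type":"number"}}}},"newtons":{"type":"number"}},"required":["deltas"]}

```bash
mkdir -p pics
python3 - <<'E'
from bench import *
import cv2,numpy as np
for c in("scene","top"):
    f=grab_frame(c);cv2.imwrite(f"pics/{c}0.png",f[:,:,::-1])
    i=camera_info(c);print(c,np.round(i["mtx"],1).tolist(),np.round(i["cam_to_world"],4).tolist(),[k for k in i])
    for t in("gauge","stand","lone_socket","slot0","slot4","pull_a_mid","pull_a"):
        print(t,[(np.round(d["point"],1).tolist(),round(d["score"],2)) for d in spot_point(c,t)][:6])
s=r.sense();print(s)
E
```

```text
scene [[471.5, 0.0, 321.8], [0.0, 471.5, 239.1], [0.0, 0.0, 1.0]] [[0.0348, -0.81, 0.5854, 1.2628], [0.9994, 0.0327, -0.0141, 0.0074], [-0.0078, 0.5855, 0.8106, 1.174], [0.0, 0.0, 0.0, 1.0]] ['mtx', 'cam_to_world']
gauge [([250.7, 279.7], 0.59)]
stand [([375.3, 278.0], 0.87), ([383.5, 276.5], 0.46)]
lone_socket [([351.4, 265.9], 0.95), ([249.1, 274.1], 0.35), ([312.0, 236.3], 0.3)]
slot0 [([257.9, 274.3], 0.97), ([236.7, 277.3], 0.96), ([249.5, 275.4], 0.72), ([229.5, 271.1], 0.65), ([270.0, 275.2], 0.64), ([348.7, 268.2], 0.51)]
slot4 [([257.9, 274.3], 0.97), ([236.7, 277.3], 0.96), ([249.5, 275.4], 0.72), ([229.5, 271.1], 0.65), ([270.0, 275.2], 0.64), ([348.7, 268.2], 0.51)]
pull_a_mid [([384.6, 271.8], 0.81), ([353.6, 227.9], 0.77), ([398.7, 232.0], 0.73), ([350.6, 264.0], 0.45)]
pull_a [([409.6, 281.0], 0.88), ([397.8, 231.7], 0.78), ([352.5, 240.8], 0.78), ([380.9, 277.2], 0.65), ([351.8, 270.5], 0.57), ([383.2, 210.3], 0.52)]
top [[616.4, 0.0, 328.0], [0.0, 616.4, 238.4], [0.0, 0.0, 1.0]] [[-0.0496, 0.9777, -0.2042, 0.1937], [-0.9988, -0.0473, 0.016, 0.0221], [0.0059, 0.2048, 
[... 650 characters left out ...]
([329.1, 197.0], 0.68), ([225.4, 280.6], 0.59)]
{'time_s': 0.8, 'q': array([ 1.18998352e+00,  3.41942520e-01,  1.52409780e+00, -1.77787000e-05,
        1.27541205e+00, -1.45985833e-01]), 'qd': array([-0.00058099,  0.00039437, -0.00068717, -0.00245118,  0.00184977,
       -0.00251651]), 'joint_efforts': array([ 2.37575523e-04, -4.31081557e+01, -2.44467688e+01,  7.17162131e-02,
        4.82916576e-02, -3.35458253e-05]), 'ee_pos': array([0.12212427, 0.51058899, 0.40477113]), 'eef_rot': array([-0.55510877, -0.43803295,  0.43794097,  0.55514781]), 'force': array([-0.39173987,  0.23175075,  0.02665917]), 'torque': array([-0.01826978,  0.01895479, -0.01966396]), 'gripper_width': 0.0916353175905874}
```

View images.

Run:
```python
import cv2
f=cv2.imread("pics/top0.png");cv2.imwrite("pics/t1.png",cv2.resize(f[130:330,130:450],(800,500),interpolation=cv2.INTER_CUBIC))
f=cv2.imread("pics/scene0.png");cv2.imwrite("pics/s1.png",cv2.resize(f[170:350,190:450],(800,554),interpolation=cv2.INTER_CUBIC))
```

```text
(no output)
```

View pics/t1.png

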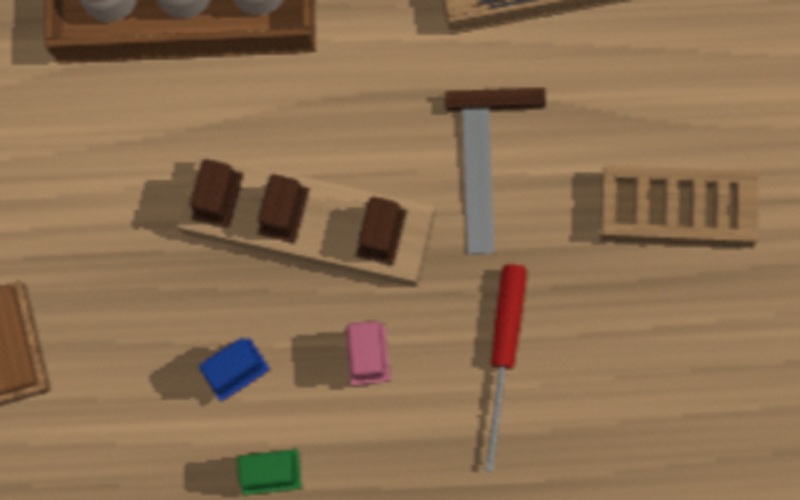

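View pics/s1.png

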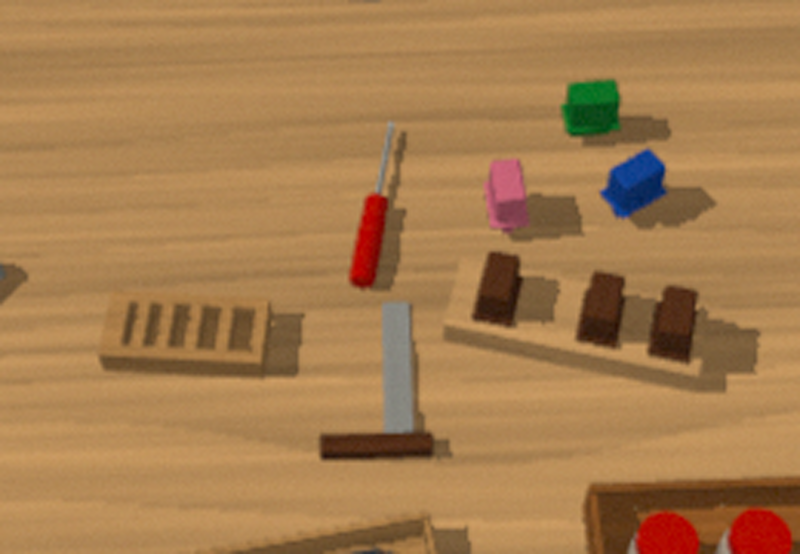

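```bash
cat > h.py <<'E'
from bench import *
import cv2,numpy as np
from scipy.spatial.transform import Rotation as R
from scipy.optimize import least_squares
def ray(i,p,z):
    K=np.array(i["mtx"]);T=np.array(i["cam_to_world"])
    d=np.linalg.inv(K)@[p[0],p[1],1]; d=T[:3,:3]@[d[0],-d[1],-d[2]]
    o=T[:3,3]; return o+d*(z-o[2])/d[2]
def proj(i,X):
    K=np.array(i["mtx"]);T=np.array(i["cam_to_world"])
    c=(np.atleast_2d(X)-T[:3,3])@T[:3,:3]; u=np.c_[c[:,0],-c[:,1],-c[:,2]]@K.T
    return u[:,:2]/u[:,2:]
def save(n,f,box=None,sc=1):
    if box is not None:f=f[box[1]:box[3],box[0]:box[2]]
    cv2.imwrite(f"pics/{n}.png",cv2.resize(f[:,:,::-1],None,fx=sc,fy=sc,interpolation=cv2.INTER_CUBIC))
def tool(target,yaw):
    """steps in tool axes (units 3cm / 90deg) to bring TCP to target, jaw dir yaw (mod pi)"""
    s=r.sense();M=R.from_quat(s["eef_rot"]);m=M.as_matrix();d=np.array(target)-s["ee_pos"]
    x=np.array([np.cos(yaw),np.sin(yaw),0]); 
    if x@m[:,0]<0:x=-x
    G=R.from_matrix(np.c_[x,[0,0,-1],np.cross(x,[0,0,-1])])
    print("t",round(s["time_s"],2),"pos",np.round(s["ee_pos"],4),"d mm",np.round(d*1e3,1),"off",np.round(m.T@d/.03,3),"turn",np.round((M.inv()*G).as_rotvec()/(np.pi/2),4),"F",np.round(s["force"],1),"T",np.round(s["torque"],2),"w",round(s["gripper_width"],4),"q6",round(s["q"][5],2))
E
python3 - <<'E'
from h import *
t=camera_info("top");s=camera_info("scene");w=camera_info("wrist")
f=lambda x,y:(x/2.5+130,y/2.5+130)
g=lambda x,y:(x/800*260+190,y/554*180+170)
for n,p in dict(TL=(606,167),TR=(757,173),BR=(756,238),BL=(602,236)).items(): print("gauge",n,ray(t,f(*p),.03))
for n,p in dict(TL=(116,294),TR=(270,302),BR=(265,365),BL=(101,357)).items(): print("gauge scene",n,ray(s,g(*p),.03))
print("lone",ray(t,(284.1,223.4),.03),ray(s,(351.4,265.9),.03))
print("lone top",ray(t,f(386,222),.074))
for n,p in dict(L=(180,226),BR=(416,283),TR=(434,208)).items(): print("stand",n,ray(t,f(*p),.03))
for n,p in dict(TL=(460,260),L=(445,325),BR=(697,375)).items(): print("stand s",n,ray(s,g(*p),.03))
print(np.round(w["mtx"],0),np.round(w["cam_to_world"],3))
E
```

```text
gauge TL [ 0.59378724 -0.11445033  0.03      ]
gauge TR [ 0.58070098 -0.26095021  0.03      ]
gauge BR [ 0.51600193 -0.25450702  0.03      ]
gauge BL [ 0.52514235 -0.10616084  0.03      ]
gauge scene TL [ 0.51950328 -0.24692264  0.03      ]
gauge scene TR [ 0.53409823 -0.10246985  0.03      ]
gauge scene BR [ 0.60135243 -0.10565619  0.03      ]
gauge scene BL [ 0.58714122 -0.25499773  0.03      ]
lone [0.5376852  0.10247369 0.03      ] [0.53495226 0.10905617 0.03      ]
lone top [0.53824302 0.09894283 0.074     ]
stand L [0.5546381  0.29980089 0.03      ]
stand BR [0.48761586 0.07477652 0.03      ]
stand TR [0.56073538 0.05449413 0.03      ]
stand s TL [0.49407752 0.07714282 0.03      ]
stand s L [0.56555879 0.05924509 0.03      ]
stand s BR [0.62691628 0.28279207 0.03      ]
[[370.   0. 322.]
 [  0. 370. 233.]
 [  0.   0.   1.]] [[ 0.232 -0.929 -0.287  0.044]
 [ 0.973  0.222  0.069  0.529]
 [-0.    -0.295  0.956  0.384]
 [ 0.     0.     0.     1.   ]]
```

Run:
```python
from h import *
tool([.53,.105,.37],1.281)
```

```text
t 0.8 pos [0.1221 0.5106 0.4048] d mm [ 407.9 -405.6  -34.8] off [ -9.985   1.158 -16.368] turn [0.     0.035  0.0001] F [-0.4  0.2  0. ] T [-0.02  0.02 -0.02] w 0.0916 q6 -0.15
```

Call:
{"name": "move_arm", "arguments": {
  "deltas": [
    {"offset":[-0.6,0.06,-1],"turn":[0,0.035,0],"hand":0},
    {"offset":[-0.6,0.06,-1],"turn":[0,0,0],"hand":0},
    {"offset":[-0.6,0.06,-1],"turn":[0,0,0],"hand":0},
    {"offset":[-0.6,0.06,-1],"turn":[0,0,0],"hand":0},
    {"offset":[-0.6,0.06,-1],"turn":[0,0,0],"hand":0}
  ]
}}

```text
time_s: 1.3
ee_pos: [0.2426, 0.3813, 0.3953]
eef_rot: [-0.565, -0.425, 0.423, 0.566]
force: [0.2, 1.1, -0.2]
gripper_width: 0.0918
```

Call:
{"name": "move_arm", "arguments": {
  "deltas": [
    {"offset":[-0.6,0.06,-1],"turn":[0,0,0],"hand":0},
    {"offset":[-0.6,0.06,-1],"turn":[0,0,0],"hand":0},
    {"offset":[-0.6,0.06,-1],"turn":[0,0,0],"hand":0},
    {"offset":[-0.6,0.06,-1],"turn":[0,0,0],"hand":0},
    {"offset":[-0.6,0.06,-1],"turn":[0,0,0],"hand":0}
  ]
}}

```text
time_s: 1.8
ee_pos: [0.3652, 0.2469, 0.3867]
eef_rot: [-0.565, -0.426, 0.422, 0.566]
force: [0.9, 1.7, 0.0]
gripper_width: 0.0922
```

Run:
```python
from h import *
tool([.53,.105,.37],1.281)
```

```text
t 1.8 pos [0.3652 0.2469 0.3867] d mm [ 164.8 -141.9  -16.7] off [-3.007  0.552 -6.597] turn [0.0011 0.0039 0.0033] F [0.9 1.7 0. ] T [-0.08 -0.02  0.01] w 0.0922 q6 -0.87
```

Call:
{"name": "move_arm", "arguments": {
  "deltas": [
    {"offset":[-0.45,0.08,-0.95],"turn":[0,0,0],"hand":0},
    {"offset":[-0.45,0.08,-0.95],"turn":[0,0,0],"hand":0},
    {"offset":[-0.45,0.08,-0.95],"turn":[0,0,0],"hand":0},
    {"offset":[-0.45,0.08,-0.95],"turn":[0,0,0],"hand":0},
    {"offset":[-0.45,0.08,-0.95],"turn":[0,0,0],"hand":0}
  ]
}}

```text
time_s: 2.3
ee_pos: [0.4875, 0.1361, 0.3751]
eef_rot: [-0.566, -0.426, 0.421, 0.566]
force: [0.6, -0.2, -0.2]
gripper_width: 0.0916
```

Call:
{"name": "move_arm", "arguments": {
  "deltas": [
    {"offset":[-0.4,0.08,-0.92],"turn":[0,0,0],"hand":0},
    {"offset":[-0.4,0.08,-0.92],"turn":[0,0,0],"hand":0},
    {"offset":[0,0,0],"turn":[0,0,0],"hand":0}
  ]
}}

```text
time_s: 2.6
ee_pos: [0.5377, 0.093, 0.3696]
eef_rot: [0.567, 0.426, -0.42, -0.567]
force: [0.0, 0.2, -0.0]
gripper_width: 0.0919
```

Run:
```python
from h import *
tool([.53,.105,.37],1.281)
w=camera_info("wrist");f=grab_frame("wrist");save("w1",f,None,1);np.savez("w1.npz",f=f,K=w["mtx"],T=w["cam_to_world"])
```

```text
t 2.6 pos [0.5377 0.093  0.3696] d mm [-7.7 12.   0.4] off [ 0.311 -0.012  0.36 ] turn [0.0031 0.0005 0.004 ] F [ 0.   0.2 -0. ] T [ 0.04 -0.    0.02] w 0.0919 q6 -1.25
```

View pics/w1.png

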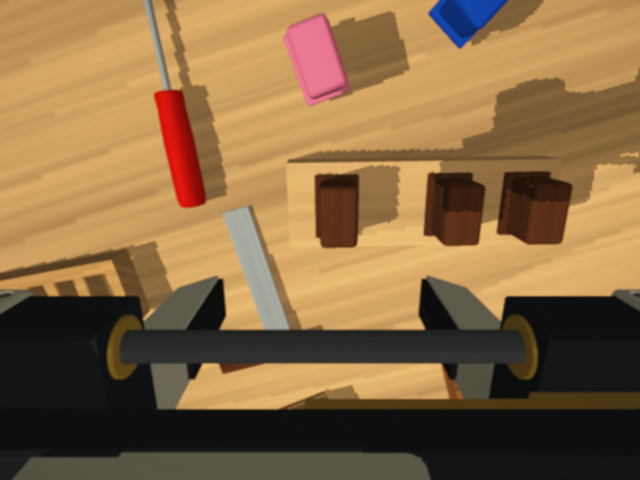

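Run:
```python
from h import *
z=np.load("w1.npz");save("w1c",z["f"],(280,140,600,260),2.5)
w={"mtx":z["K"],"cam_to_world":z["T"]}
for n,p in dict(sTL=(289,162),sBL=(289,247)).items(): print(n,ray(w,p,.03))
for y in (-.075,.022,.088):
  pass
# predicted grip-top corners for model pose
def model(cx,cy,yaw):
  c,s=np.cos(yaw),np.sin(yaw);A=np.array([[c,-s],[s,c]])
  top=[np.r_[A@[a*.025,b*.015]+[cx,cy],.074] for a in(-1,1) for b in(-1,1)]
  fl=[np.r_[A@[a*.028,b*.019]+[cx,cy],.036] for a in(-1,1) for b in(-1,1)]
  return np.array(top+fl)
print(np.round(proj(w,model(.536,.105,-.29))).tolist())
```

```text
sTL [0.48872142 0.08067657 0.03      ]
sBL [0.561625   0.05689537 0.03      ]
[[314.0, 187.0], [354.0, 187.0], [314.0, 250.0], [352.0, 250.0], [310.0, 175.0], [355.0, 175.0], [310.0, 238.0], [353.0, 238.0]]
```

View pics/w1c.png

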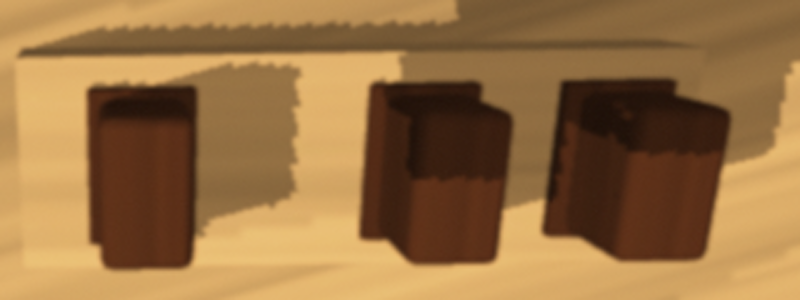

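Run:
```python
from h import *
tool([.5365,.1085,.217],1.29)
```

```text
t 2.65 pos [0.5365 0.094  0.3697] d mm [  -0.    14.5 -152.7] off [0.43  5.093 0.157] turn [ 0.0022 -0.005   0.0041] F [0.2 0.6 0.2] T [ 0.01  0.04 -0.01] w 0.092 q6 -1.25
```

Call:
{"name": "move_arm", "arguments": {
  "deltas": [
    {"offset":[0.43,0.2,0.157],"turn":[0.0022,-0.005,0.004],"hand":0},
    {"offset":[0,0.8,0],"turn":[0,0,0],"hand":0},
    {"offset":[0,0.8,0],"turn":[0,0,0],"hand":0},
    {"offset":[0,0.8,0],"turn":[0,0,0],"hand":0},
    {"offset":[0,0,0],"turn":[0,0,0],"hand":0}
  ]
}}

```text
time_s: 3.15
ee_pos: [0.5316, 0.1155, 0.2898]
eef_rot: [-0.563, -0.427, 0.427, 0.564]
force: [0.5, -0.3, 0.7]
gripper_width: 0.0919
```

Run:
```python
from h import *
tool([.5365,.1085,.217],1.29)
```

```text
t 3.15 pos [0.5316 0.1155 0.2898] d mm [  4.9  -7.  -72.8] off [-0.182  2.428 -0.223] turn [-0.0007  0.004   0.0007] F [ 0.5 -0.3  0.7] T [0.01 0.02 0.02] w 0.0919 q6 -1.22
```

Call:
{"name": "move_arm", "arguments": {
  "deltas": [
    {"offset":[-0.18,0.6,-0.22],"turn":[0,0.004,0],"hand":0},
    {"offset":[0,0.6,0],"turn":[0,0,0],"hand":0},
    {"offset":[0,0.5,0],"turn":[0,0,0],"hand":0},
    {"offset":[0,0,0],"turn":[0,0,0],"hand":0},
    {"offset":[0,0,0],"turn":[0,0,0],"hand":0}
  ]
}}

```text
time_s: 3.65
ee_pos: [0.5351, 0.1151, 0.2427]
eef_rot: [0.564, 0.429, -0.426, -0.563]
force: [-0.2, -0.3, 0.0]
gripper_width: 0.0916
```

Run:
```python
from h import *
tool([.5365,.1085,.217],1.29)
```

```text
t 3.65 pos [0.5351 0.1151 0.2427] d mm [  1.4  -6.6 -25.7] off [-0.203  0.855 -0.1  ] turn [0.0018 0.0048 0.0021] F [-0.2 -0.3  0. ] T [-0.03 -0.06  0.02] w 0.0916 q6 -1.23
```

Call:
{"name": "move_arm", "arguments": {
  "deltas": [
    {"offset":[-0.2,0.3,-0.1],"turn":[0.002,0.004,0.002],"hand":0},
    {"offset":[0,0,0],"turn":[0,0,0],"hand":0},
    {"offset":[0,0,0],"turn":[0,0,0],"hand":0}
  ]
}}

```text
time_s: 3.95
ee_pos: [0.537, 0.109, 0.2359]
eef_rot: [0.565, 0.427, -0.425, -0.564]
force: [-0.2, 0.1, -0.1]
gripper_width: 0.0919
```

Run:
```python
from h import *
tool([.5365,.1085,.217],1.29)
w=camera_info("wrist");f=grab_frame("wrist");save("w2",f);np.savez("w2.npz",f=f,K=w["mtx"],T=w["cam_to_world"])
tool([.5365,.1085,.217],1.29)
```

```text
t 3.95 pos [0.537  0.109  0.2359] d mm [ -0.5  -0.5 -18.9] off [-0.021  0.631  0.013] turn [0.0023 0.0012 0.0009] F [-0.2  0.1 -0.1] T [-0.01 -0.02 -0.03] w 0.0919 q6 -1.23
t 4.0 pos [0.5369 0.1089 0.2358] d mm [ -0.4  -0.4 -18.8] off [-0.019  0.628  0.011] turn [0.0022 0.0012 0.0008] F [ 0.   0.3 -0.7] T [ 0.03 -0.    0.  ] w 0.0915 q6 -1.23
```

View pics/w2.png

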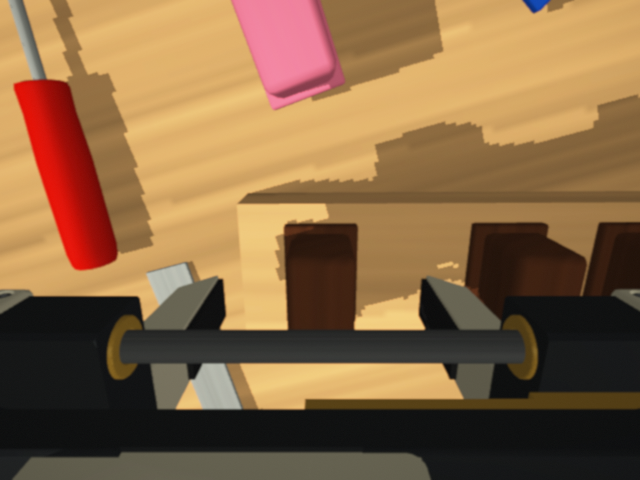

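Run:
```python
from h import *
z=np.load("w2.npz");w={"mtx":z["K"],"cam_to_world":z["T"]}
c,s=np.cos(-.28),np.sin(-.28);A=np.array([[c,-s],[s,c]])
P=[np.r_[A@[-.028,b*.019]+[.5365,.1085],.036] for b in(-1,1)]
S=[np.r_[A@[-.038,b]+[.5365,.1085],.03] for b in(-.043,.1)]
print(np.round(proj(w,P+S),1))
f=z["f"].astype(int)
print(f[200:245:2,300].sum(1), f[185:210:1,255].sum(1))
```

```text
[[282.2 225. ]
 [357.7 225. ]
 [235.8 202.8]
 [515.5 203.2]]
[259 287 525 559 557 556 556 558 556 558 550 387 125 120 154 160 129  82
  73  71  71  74  78] [528 534 533 536 534 511 444 344 255 224 233 246 255 258 263 258 259 278
 369 493 548 559 559 558 556]
```

Call:
{"name": "move_arm", "arguments": {
  "deltas": [
    {"offset":[0,0.27,0],"turn":[0.002,0,0.001],"hand":0},
    {"offset":[0,0.2,0],"turn":[0,0,0],"hand":0},
    {"offset":[0,0,0],"turn":[0,0,0],"hand":0},
    {"offset":[0,0,0],"turn":[0,0,0],"hand":0}
  ]
}}

```text
time_s: 4.4
ee_pos: [0.537, 0.1087, 0.2207]
eef_rot: [0.565, 0.425, -0.426, -0.565]
force: [-1.0, 0.2, -0.1]
gripper_width: 0.092
```

Run:
```python
from h import *
tool([.536,.1087,.220],1.29)
```

```text
t 4.4 pos [0.537  0.1087 0.2207] d mm [-1.  -0.  -0.7] off [-0.011  0.023  0.031] turn [ 0.0001  0.0009 -0.0003] F [-1.   0.2 -0.1] T [0.01 0.03 0.02] w 0.092 q6 -1.23
```

Vertical and aligned. Close.

Call:
{"name": "move_arm", "arguments": {
  "deltas": [
    {"offset":[0,0,0.03],"turn":[0,0,0],"hand":255},
    {"offset":[0,0,0],"turn":[0,0,0],"hand":255},
    {"offset":[0,0,0],"turn":[0,0,0],"hand":255},
    {"offset":[0,0,0],"turn":[0,0,0],"hand":255},
    {"offset":[0,0,0],"turn":[0,0,0],"hand":255}
  ],
  "newtons": 25
}}

```text
time_s: 4.9
ee_pos: [0.5361, 0.1091, 0.2209]
eef_rot: [0.565, 0.426, -0.426, -0.565]
force: [0.8, 0.5, 0.2]
gripper_width: 0.0566
```

Call:
{"name": "move_arm", "arguments": {
  "deltas": [
    {"offset":[0,0,0],"turn":[0,0,0],"hand":255},
    {"offset":[0,0,0],"turn":[0,0,0],"hand":255},
    {"offset":[0,0,0],"turn":[0,0,0],"hand":255}
  ]
}}

```text
time_s: 5.2
ee_pos: [0.5362, 0.1091, 0.2211]
eef_rot: [0.565, 0.426, -0.425, -0.564]
force: [-0.1, -0.6, -0.1]
gripper_width: 0.0322
```

Run:
```python
from h import *
tool([.536,.1087,.220],1.29)
```

```text
t 5.2 pos [0.5362 0.1091 0.2211] d mm [-0.2 -0.4 -1.1] off [-0.014  0.037  0.003] turn [ 0.0006  0.0009 -0.0001] F [-0.1 -0.6 -0.1] T [-0.   -0.    0.03] w 0.0322 q6 -1.23
```

Call:
{"name": "move_arm", "arguments": {
  "deltas": [
    {"offset":[0,0,0],"turn":[0,0,0],"hand":255},
    {"offset":[0,0,0],"turn":[0,0,0],"hand":255},
    {"offset":[0,0,0],"turn":[0,0,0],"hand":255},
    {"offset":[0,0,0],"turn":[0,0,0],"hand":255}
  ]
}}

```text
time_s: 5.6
ee_pos: [0.5362, 0.1091, 0.2211]
eef_rot: [0.565, 0.426, -0.425, -0.564]
force: [0.3, 0.8, 0.0]
gripper_width: 0.0298
```

Run:
```python
from h import *
tool([.536,.1087,.220],1.29)
```

```text
t 5.6 pos [0.5362 0.1091 0.2211] d mm [-0.2 -0.4 -1.1] off [-0.015  0.038  0.003] turn [ 0.0005  0.001  -0.0001] F [0.3 0.8 0. ] T [-0.03  0.06 -0.06] w 0.0298 q6 -1.23
```

Call:
{"name": "move_arm", "arguments": {
  "deltas": [
    {"offset":[0,-0.15,0],"turn":[0,0,0],"hand":255},
    {"offset":[0,-0.4,0],"turn":[0,0,0],"hand":255},
    {"offset":[0,-0.8,0],"turn":[0,0,0],"hand":255},
    {"offset":[0,-0.8,0],"turn":[0,0,0],"hand":255},
    {"offset":[0,-0.8,0],"turn":[0,0,0],"hand":255}
  ]
}}

```text
time_s: 6.1
ee_pos: [0.5352, 0.109, 0.3116]
eef_rot: [-0.564, -0.423, 0.428, 0.566]
force: [0.2, -0.1, -0.9]
gripper_width: 0.0299
```

Call:
{"name": "move_arm", "arguments": {
  "deltas": [
    {"offset":[0,-0.8,0],"turn":[0,0,0],"hand":255},
    {"offset":[0,-0.6,0],"turn":[0,0,0],"hand":255},
    {"offset":[0,0,0],"turn":[0,0,0],"hand":255}
  ]
}}

```text
time_s: 6.4
ee_pos: [0.5355, 0.1091, 0.3618]
eef_rot: [0.565, 0.426, -0.425, -0.564]
force: [0.7, 1.1, -1.2]
gripper_width: 0.0301
```

Run:
```python
from h import *
tool([.59,-.182,.37],1.48)
```

```text
t 6.4 pos [0.5355 0.1091 0.3618] d mm [  54.5 -291.1    8.2] off [-8.826 -0.268 -4.422] turn [ 1.4e-03 -1.2e-01  1.0e-04] F [ 0.7  1.1 -1.2] T [-0.03 -0.05  0.  ] w 0.0301 q6 -1.23
```

Call:
{"name": "move_arm", "arguments": {
  "deltas": [
    {"offset":[-0.88,-0.03,-0.44],"turn":[0,0,0],"hand":255},
    {"offset":[-0.88,-0.03,-0.44],"turn":[0,0,0],"hand":255},
    {"offset":[-0.88,-0.03,-0.44],"turn":[0,0,0],"hand":255},
    {"offset":[-0.88,-0.03,-0.44],"turn":[0,0,0],"hand":255},
    {"offset":[-0.88,-0.03,-0.44],"turn":[0,0,0],"hand":255}
  ]
}}

```text
time_s: 6.9
ee_pos: [0.5617, -0.0367, 0.3654]
eef_rot: [-0.563, -0.428, 0.427, 0.563]
force: [-0.1, -0.3, 0.5]
gripper_width: 0.0298
```

Call:
{"name": "move_arm", "arguments": {
  "deltas": [
    {"offset":[-0.88,-0.03,-0.44],"turn":[0,0,0],"hand":255},
    {"offset":[-0.88,-0.03,-0.44],"turn":[0,0,0],"hand":255},
    {"offset":[-0.88,-0.03,-0.44],"turn":[0,0,0],"hand":255},
    {"offset":[-0.6,-0.03,-0.3],"turn":[0,-0.06,0],"hand":255},
    {"offset":[0,0,0],"turn":[0,-0.06,0],"hand":255}
  ]
}}

```text
time_s: 7.4
ee_pos: [0.5818, -0.1515, 0.3648]
eef_rot: [-0.518, -0.478, 0.48, 0.522]
force: [-0.1, 0.5, -0.7]
gripper_width: 0.0298
```

Call:
{"name": "move_arm", "arguments": {
  "deltas": [
    {"offset":[0,0,0],"turn":[0,0,0],"hand":255}
  ]
}}

```text
time_s: 7.5
ee_pos: [0.5815, -0.1522, 0.3638]
eef_rot: [-0.518, -0.478, 0.48, 0.523]
force: [-0.5, -0.4, -0.3]
gripper_width: 0.03
```

Run:
```python
from h import *
tool([.59,-.182,.37],1.48)
w=camera_info("wrist");f=grab_frame("wrist");save("w3",f);np.savez("w3.npz",f=f,K=w["mtx"],T=w["cam_to_world"])
```

```text
t 7.5 pos [ 0.5815 -0.1522  0.3638] d mm [  8.5 -29.8   6.2] off [-0.967 -0.21  -0.363] turn [-0.0043  0.0049  0.0016] F [-0.5 -0.4 -0.3] T [-0.01  0.   -0.  ] w 0.03 q6 -1.87
```

View pics/w3.png

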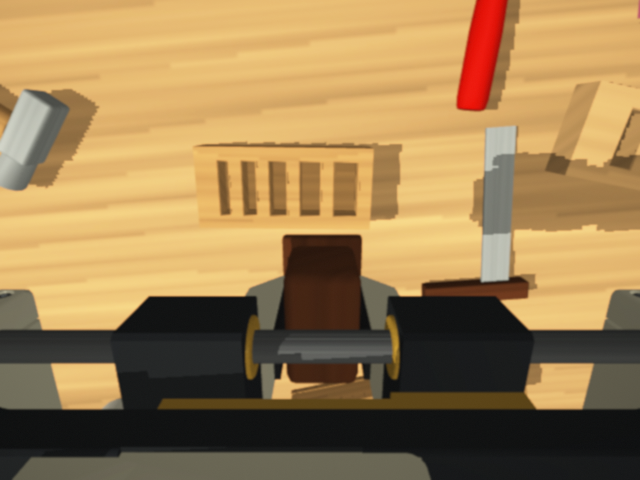

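Run:
```python
from h import *
z=np.load("w3.npz");f=z["f"];save("w3c",f,(185,135,405,230),3.6)
g=f[184:196].mean(0).sum(1)
print([(c,int(g[c])) for c in range(186,384)])
for c in (206,236,264,294,328,366): print(c,f[138:152,c].astype(int).sum(1),f[212:228,c].astype(int).sum(1))
```

```text
[(186, 540), (187, 539), (188, 539), (189, 538), (190, 538), (191, 538), (192, 537), (193, 537), (194, 535), (195, 528), (196, 517), (197, 508), (198, 506), (199, 506), (200, 506), (201, 506), (202, 506), (203, 506), (204, 507), (205, 507), (206, 507), (207, 507), (208, 507), (209, 507), (210, 508), (211, 507), (212, 507), (213, 507), (214, 507), (215, 508), (216, 507), (217, 490), (218, 428), (219, 345), (220, 280), (221, 251), (222, 244), (223, 244), (224, 243), (225, 252), (226, 276), (227, 311), (228, 364), (229, 429), (230, 471), (231, 493), (232, 505), (233, 508), (234, 509), (235, 508), (236, 508), (237, 509), (238, 510), (239, 510), (240, 501), (241, 459), (242, 381), (243, 300), (244, 257), (245, 246), (246, 246), (247, 258), (248, 289), (249, 316), (250, 329), (251, 331), (252, 331), (253, 331), (254, 339), (255, 382), (256, 442), (257, 472), (258, 490), (259, 506), (260, 511), (261, 510), (262, 510), (263, 510), (264, 511), (265, 511), (266, 511), (267, 500), (268, 452), (269, 370), (270, 293), (271, 257), (272, 261), (273, 292), (274, 320), (275, 331), (276, 334), (277, 3
[... 1344 characters left out ...]
527 526 526 520 512 500 486 484 495 500 510 511 516 519 526]
236 [551 554 550 509 424 354 304 273 358 476 514 520 518 523] [521 527 527 528 522 510 496 480 471 481 495 508 515 517 524 537]
264 [547 549 542 509 424 358 315 272 313 425 497 518 520 519] [518 523 525 525 521 513 509 505 505 505 511 513 517 522 529 536]
294 [541 538 529 502 432 356 315 272 280 379 484 514 516 514] [515 521 521 523 518 510 501 500 503 506 511 516 521 528 534 537]
328 [520 515 510 509 504 482 416 323 262 320 434 497 508 509] [512 517 518 516 514 505 501 498 503 512 515 518 524 528 536 540]
366 [500 504 509 513 515 479 399 332 282 278 369 467 499 504] [508 510 510 511 508 503 499 494 504 512 518 523 528 533 537 541]
```

View pics/w3c.png

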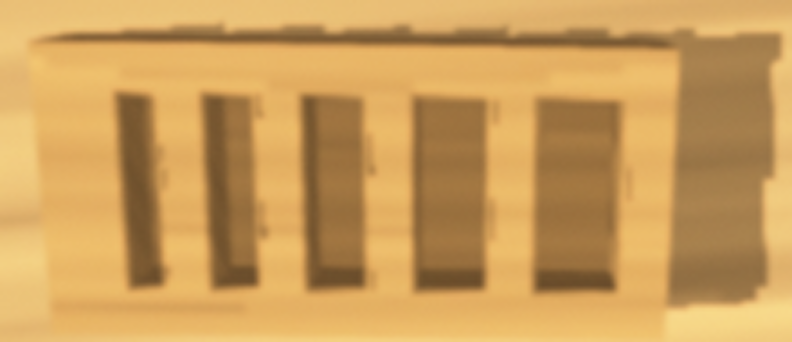

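```bash
cat > fit.py <<'E'
from h import *
z=np.load("w3.npz");w={"mtx":z["K"],"cam_to_world":z["T"]}
R_=190-.5
Y=[(219.0,-56),(242.1,-36),(269.0,-13),(299.2,13),(333.3,42),(196.3,-75),(371.4,75)]
X=[((206,146.3),-35),((236,146.4),-35),((264,146.9),-35),((294,147.3),-35),((328,147.6),-35),((366,148.2),-35),((222,160.8),-24),((350,162.6),-24),((225,215),23.5),((345,216),23.5)]
def res(p):
    c,s=np.cos(p[2]),np.sin(p[2]);o=[]
    L=lambda q:(lambda v:(c*v[0]+s*v[1],-s*v[0]+c*v[1]))(ray(w,q,.03)[:2]-p[:2])
    o=[L((a,R_))[1]*1e3-b for a,b in Y]+[L(q)[0]*1e3-b for q,b in X]
    return o
s=least_squares(res,[.556,-.182,-.09],x_scale=[.01,.01,.01]);g=s.x
print(np.round(g,4),np.round(s.fun,1))
# pull in hand
t=r.sense();p=t["ee_pos"];m=R.from_quat(t["eef_rot"]).as_matrix()
H=lambda x,y,z:p+m@[y,.159+.0321-.001-z,-x]
pts=[H(a*.028,b*.019,h) for h in(0.,.006) for a in(-1,1) for b in(-1,1)]+[H(a*.025,b*.015,.044) for a in(-1,1) for b in(-1,1)]
print(np.round(proj(w,pts),1).tolist())
n=-np.sin(g[2])
for k,y in enumerate([-51,-29.5,-5,22.5,53]): print(k,np.round(g[:2]+y*1e-3*np.array([-np.sin(g[2]),np.cos(g[2])]),4))
E
python3 fit.py
python3 - <<'E'
import numpy as np
f=np.load("w3.npz")["f"].astype(int)
print(f[228:258,322].sum(1)); print(f[242,275:292].sum(1),f[242,352:368].sum(1)); print(f[372:390,322].sum(1))
E
```

```text
[ 0.5541 -0.1813 -0.0947] [ 0.4  0.1  0.1 -0.1  0.  -0.  -0.4 -0.  -0.2 -0.1 -0.1 -0.2 -0.1  0.6
  0.9 -0.2 -0.5]
[[282.2, 232.3], [361.5, 232.5], [285.3, 334.6], [357.9, 334.8], [280.9, 236.1], [362.9, 236.3], [284.2, 341.2], [359.0, 341.3], [281.1, 275.1], [362.6, 275.3], [284.8, 388.1], [358.3, 388.3]]
0 [ 0.5492 -0.2321]
1 [ 0.5513 -0.2106]
2 [ 0.5536 -0.1863]
3 [ 0.5562 -0.1589]
4 [ 0.5591 -0.1285]
[552 572 583 583 575 527 374 187  96  93 106 112 120 121 120 119 115 109
  95  81  77  78  75  78  81  79  83  83  84  85]
[553 552 552 554 552 541 481 357 232 185 180 182 178 180 171 156 130] [114 117 114 114 116 114 112 110 132 272 458 549 568 569 566 569]
[116 116 118 115 118 116 115 114 114 132 191 245 246 229 254 299 306 269]
```

Run:
```python
from h import *
tool([.5492,-.2321,.27],1.476)
```

```text
t 7.55 pos [ 0.5815 -0.152   0.3638] d mm [-32.3 -80.1 -93.8] off [-2.758  3.127  0.824] turn [-0.0044  0.0061  0.0014] F [-0.8  0.4 -0.4] T [-0.07 -0.03  0.03] w 0.0298 q6 -1.87
```

Call:
{"name": "move_arm", "arguments": {
  "deltas": [
    {"offset":[-0.8,0.5,0.25],"turn":[-0.004,0.006,0.001],"hand":255},
    {"offset":[-0.8,0.8,0.25],"turn":[0,0,0],"hand":255},
    {"offset":[-0.8,0.8,0.2],"turn":[0,0,0],"hand":255},
    {"offset":[-0.2,0.6,0.1],"turn":[0,0,0],"hand":255},
    {"offset":[0,0,0],"turn":[0,0,0],"hand":255}
  ]
}}

```text
time_s: 8.05
ee_pos: [0.5493, -0.2261, 0.28]
eef_rot: [-0.525, -0.474, 0.473, 0.525]
force: [0.0, 0.4, -0.5]
gripper_width: 0.0301
```

Run:
```python
from h import *
tool([.5492,-.2321,.25],1.476)
```

```text
t 8.05 pos [ 0.5493 -0.2261  0.28  ] d mm [ -0.1  -6.  -30. ] off [-0.201  1.    -0.017] turn [ 0.0002 -0.0052  0.001 ] F [ 0.   0.4 -0.5] T [0.03 0.03 0.05] w 0.0301 q6 -1.99
```

Call:
{"name": "move_arm", "arguments": {
  "deltas": [
    {"offset":[-0.2,0.4,-0.017],"turn":[0,-0.005,0.001],"hand":255},
    {"offset":[0,0.4,0],"turn":[0,0,0],"hand":255},
    {"offset":[0,0,0],"turn":[0,0,0],"hand":255},
    {"offset":[0,0,0],"turn":[0,0,0],"hand":255}
  ]
}}

```text
time_s: 8.45
ee_pos: [0.5505, -0.2305, 0.2559]
eef_rot: [0.524, 0.476, -0.475, -0.522]
force: [0.8, -1.2, -0.8]
gripper_width: 0.0298
```

Run:
```python
from h import *
tool([.5492,-.2321,.241],1.476)
```

```text
t 8.45 pos [ 0.5505 -0.2305  0.2559] d mm [ -1.3  -1.6 -14.9] off [-0.056  0.497  0.04 ] turn [ 0.0017 -0.0001 -0.0005] F [ 0.8 -1.2 -0.8] T [ 0.07  0.01 -0.02] w 0.0298 q6 -2.0
```

Call:
{"name": "move_arm", "arguments": {
  "deltas": [
    {"offset":[-0.056,0.1,0.04],"turn":[0.0017,0,0],"hand":255},
    {"offset":[0,0.1,0],"turn":[0,0,0],"hand":255},
    {"offset":[0,0.05,0],"turn":[0,0,0],"hand":255},
    {"offset":[0,0,0],"turn":[0,0,0],"hand":255}
  ]
}}

```text
time_s: 8.85
ee_pos: [0.5498, -0.2316, 0.2494]
eef_rot: [0.524, 0.476, -0.476, -0.522]
force: [0.6, -0.1, -0.4]
gripper_width: 0.0302
```

Run:
```python
from h import *
tool([.5492,-.2321,.241],1.476)
```

```text
t 8.85 pos [ 0.5498 -0.2316  0.2494] d mm [-0.6 -0.5 -8.4] off [-0.02   0.279  0.019] turn [ 0.0016  0.0006 -0.0012] F [ 0.6 -0.1 -0.4] T [-0.03  0.03  0.  ] w 0.0302 q6 -2.0
```

Call:
{"name": "move_arm", "arguments": {
  "deltas": [
    {"offset":[-0.02,0.033,0.02],"turn":[0.0016,0,-0.001],"hand":255},
    {"offset":[0,0.033,0],"turn":[0,0,0],"hand":255},
    {"offset":[0,0.033,0],"turn":[0,0,0],"hand":255},
    {"offset":[0,0.033,0],"turn":[0,0,0],"hand":255},
    {"offset":[0,0.033,0],"turn":[0,0,0],"hand":255}
  ]
}}

```text
time_s: 9.35
ee_pos: [0.5492, -0.2323, 0.2445]
eef_rot: [0.523, 0.476, -0.476, -0.523]
force: [-0.2, 0.2, -0.5]
gripper_width: 0.0299
```

Run:
```python
from h import *
tool([.5492,-.2321,.241],1.476)
```

```text
t 9.35 pos [ 0.5492 -0.2323  0.2445] d mm [ 0.   0.2 -3.5] off [0.005 0.118 0.   ] turn [ 0.0004  0.0004 -0.0003] F [-0.2  0.2 -0.5] T [-0.01 -0.    0.01] w 0.0299 q6 -2.01
```

Call:
{"name": "move_arm", "arguments": {
  "deltas": [
    {"offset":[0,0.02,0],"turn":[0,0,0],"hand":255},
    {"offset":[0,0.02,0],"turn":[0,0,0],"hand":255},
    {"offset":[0,0.02,0],"turn":[0,0,0],"hand":255},
    {"offset":[0,0.02,0],"turn":[0,0,0],"hand":255}
  ]
}}

```text
time_s: 9.75
ee_pos: [0.5492, -0.2323, 0.2418]
eef_rot: [0.523, 0.476, -0.476, -0.523]
force: [0.6, 0.7, -0.3]
gripper_width: 0.0299
```

Call:
{"name": "move_arm", "arguments": {
  "deltas": [
    {"offset":[0,0.015,0],"turn":[0,0,0],"hand":255},
    {"offset":[0,0.015,0],"turn":[0,0,0],"hand":255}
  ]
}}

```text
time_s: 9.95
ee_pos: [0.5492, -0.2323, 0.2411]
eef_rot: [0.523, 0.476, -0.476, -0.523]
force: [-1.3, 0.7, 4.1]
gripper_width: 0.0297
```

Call:
{"name": "move_arm", "arguments": {
  "deltas": [
    {"offset":[0,0.01,0],"turn":[0,0,0],"hand":255}
  ]
}}

```text
time_s: 10.05
ee_pos: [0.5492, -0.2322, 0.2411]
eef_rot: [0.523, 0.476, -0.476, -0.523]
force: [-1.7, 0.5, 3.9]
gripper_width: 0.03
```

Call:
{"name": "move_arm", "arguments": {
  "deltas": [
    {"offset":[0,-0.1,0],"turn":[0,0,0],"hand":255},
    {"offset":[0,-0.1,0],"turn":[0,0,0],"hand":255},
    {"offset":[0.35,0,0],"turn":[0,0,0],"hand":255},
    {"offset":[0.25,0,0],"turn":[0,0,0],"hand":255},
    {"offset":[0,0,0],"turn":[0,0,0],"hand":255}
  ]
}}

```text
time_s: 10.55
ee_pos: [0.551, -0.2128, 0.2474]
eef_rot: [0.523, 0.476, -0.476, -0.523]
force: [0.6, 0.5, -0.4]
gripper_width: 0.03
```

Run:
```python
from h import *
tool([.5513,-.2106,.2411],1.476)
```

```text
t 10.55 pos [ 0.551  -0.2128  0.2474] d mm [ 0.3  2.2 -6.3] off [ 0.073  0.211 -0.003] turn [ 0.0006  0.0002 -0.0002] F [ 0.6  0.5 -0.4] T [0.02 0.01 0.  ] w 0.03 q6 -1.97
```

Call:
{"name": "move_arm", "arguments": {
  "deltas": [
    {"offset":[0.08,0,0],"turn":[0,0,0],"hand":255},
    {"offset":[0,0,0],"turn":[0,0,0],"hand":255},
    {"offset":[0,0.033,0],"turn":[0,0,0],"hand":255},
    {"offset":[0,0.033,0],"turn":[0,0,0],"hand":255},
    {"offset":[0,0.033,0],"turn":[0,0,0],"hand":255}
  ]
}}

```text
time_s: 11.05
ee_pos: [0.5514, -0.2097, 0.2441]
eef_rot: [0.523, 0.476, -0.476, -0.522]
force: [0.1, -1.3, -0.1]
gripper_width: 0.0298
```

Run:
```python
from h import *
tool([.5513,-.2106,.2411],1.476)
```

```text
t 11.05 pos [ 0.5514 -0.2097  0.2441] d mm [-0.1 -0.9 -3. ] off [-0.031  0.1   -0.001] turn [ 0.0005  0.0009 -0.0004] F [ 0.1 -1.3 -0.1] T [-0.   -0.    0.02] w 0.0298 q6 -1.97
```

Call:
{"name": "move_arm", "arguments": {
  "deltas": [
    {"offset":[-0.03,0,0],"turn":[0,0,0],"hand":255},
    {"offset":[0,0.02,0],"turn":[0,0,0],"hand":255},
    {"offset":[0,0.02,0],"turn":[0,0,0],"hand":255}
  ]
}}

```text
time_s: 11.35
ee_pos: [0.5512, -0.211, 0.2426]
eef_rot: [0.523, 0.476, -0.476, -0.523]
force: [0.8, -0.3, -0.3]
gripper_width: 0.0296
```

Call:
{"name": "move_arm", "arguments": {
  "deltas": [
    {"offset":[0,0.015,0],"turn":[0,0,0],"hand":255},
    {"offset":[0,0.015,0],"turn":[0,0,0],"hand":255},
    {"offset":[0,0.015,0],"turn":[0,0,0],"hand":255}
  ]
}}

```text
time_s: 11.65
ee_pos: [0.5511, -0.2112, 0.2411]
eef_rot: [0.523, 0.476, -0.476, -0.523]
force: [-1.4, -0.0, 3.9]
gripper_width: 0.0298
```

Call:
{"name": "move_arm", "arguments": {
  "deltas": [
    {"offset":[0,0.015,0],"turn":[0,0,0],"hand":255}
  ]
}}

```text
time_s: 11.75
ee_pos: [0.5512, -0.2111, 0.2411]
eef_rot: [0.523, 0.476, -0.476, -0.523]
force: [-2.4, 1.5, 6.0]
gripper_width: 0.0299
```

Call:
{"name": "move_arm", "arguments": {
  "deltas": [
    {"offset":[0,-0.06,0],"turn":[0,0,0],"hand":255},
    {"offset":[0.04,0,0],"turn":[0,0,0],"hand":255},
    {"offset":[0,0,0],"turn":[0,0,0],"hand":255},
    {"offset":[0,0.02,0],"turn":[0,0,0],"hand":255}
  ]
}}

```text
time_s: 12.15
ee_pos: [0.5513, -0.2098, 0.2423]
eef_rot: [0.523, 0.476, -0.476, -0.522]
force: [0.2, 0.4, -0.5]
gripper_width: 0.0298
```

Call:
{"name": "move_arm", "arguments": {
  "deltas": [
    {"offset":[0,0.015,0],"turn":[0,0,0],"hand":255},
    {"offset":[0,0.015,0],"turn":[0,0,0],"hand":255},
    {"offset":[0,0.015,0],"turn":[0,0,0],"hand":255}
  ]
}}

```text
time_s: 12.45
ee_pos: [0.5513, -0.2098, 0.2411]
eef_rot: [0.523, 0.476, -0.476, -0.523]
force: [-2.4, 1.1, 7.8]
gripper_width: 0.0299
```

Call:
{"name": "move_arm", "arguments": {
  "deltas": [
    {"offset":[0,-0.1,0],"turn":[0,0,0],"hand":255},
    {"offset":[0,-0.1,0],"turn":[0,0,0],"hand":255},
    {"offset":[0.35,0,0],"turn":[0,0,0],"hand":255},
    {"offset":[0.35,0,0],"turn":[0,0,0],"hand":255},
    {"offset":[0,0,0],"turn":[0,0,0],"hand":255}
  ]
}}

```text
time_s: 12.95
ee_pos: [0.5534, -0.1871, 0.2473]
eef_rot: [0.523, 0.476, -0.476, -0.523]
force: [-0.8, 0.2, 0.2]
gripper_width: 0.03
```

Run:
```python
from h import *
tool([.5536,-.1863,.2411],1.476)
```

```text
t 12.95 pos [ 0.5534 -0.1871  0.2473] d mm [ 0.2  0.8 -6.2] off [ 0.026  0.206 -0.006] turn [ 0.0005  0.0001 -0.0002] F [-0.8  0.2  0.2] T [ 0.04  0.01 -0.03] w 0.03 q6 -1.93
```

Call:
{"name": "move_arm", "arguments": {
  "deltas": [
    {"offset":[0,0,0],"turn":[0,0,0],"hand":255},
    {"offset":[0,0.033,0],"turn":[0,0,0],"hand":255},
    {"offset":[0,0.033,0],"turn":[0,0,0],"hand":255},
    {"offset":[0,0.033,0],"turn":[0,0,0],"hand":255},
    {"offset":[0,0,0],"turn":[0,0,0],"hand":255}
  ]
}}

```text
time_s: 13.45
ee_pos: [0.5534, -0.1865, 0.2437]
eef_rot: [0.523, 0.476, -0.476, -0.523]
force: [0.3, 0.4, -0.2]
gripper_width: 0.03
```

Run:
```python
from h import *
tool([.5536,-.1863,.2411],1.476)
```

```text
t 13.45 pos [ 0.5534 -0.1865  0.2437] d mm [ 0.2  0.2 -2.6] off [ 0.008  0.088 -0.005] turn [ 0.0002  0.0009 -0.0003] F [ 0.3  0.4 -0.2] T [0.01 0.03 0.01] w 0.03 q6 -1.93
```

Call:
{"name": "move_arm", "arguments": {
  "deltas": [
    {"offset":[0.006,0.018,0],"turn":[0,0,0],"hand":255},
    {"offset":[0,0.018,0],"turn":[0,0,0],"hand":255},
    {"offset":[0,0.018,0],"turn":[0,0,0],"hand":255},
    {"offset":[0,0.018,0],"turn":[0,0,0],"hand":255}
  ]
}}

```text
time_s: 13.85
ee_pos: [0.5534, -0.1868, 0.2414]
eef_rot: [0.523, 0.476, -0.476, -0.523]
force: [-0.9, 0.2, -0.6]
gripper_width: 0.0296
```

Call:
{"name": "move_arm", "arguments": {
  "deltas": [
    {"offset":[0,0.015,0],"turn":[0,0,0],"hand":255},
    {"offset":[0,0.015,0],"turn":[0,0,0],"hand":255},
    {"offset":[0,0.015,0],"turn":[0,0,0],"hand":255}
  ]
}}

```text
time_s: 14.15
ee_pos: [0.5534, -0.1868, 0.2399]
eef_rot: [0.523, 0.476, -0.476, -0.523]
force: [-0.0, -1.1, -0.4]
gripper_width: 0.0299
```

Call:
{"name": "move_arm", "arguments": {
  "deltas": [
    {"offset":[0,0.02,0],"turn":[0,0,0],"hand":255},
    {"offset":[0,0.02,0],"turn":[0,0,0],"hand":255},
    {"offset":[0,0.02,0],"turn":[0,0,0],"hand":255}
  ]
}}

```text
time_s: 14.45
ee_pos: [0.5534, -0.1868, 0.238]
eef_rot: [0.523, 0.476, -0.476, -0.523]
force: [-0.1, 0.2, -0.9]
gripper_width: 0.0297
```

Run:
```python
from h import *
tool([.5536,-.1863,.2211],1.476)
```

```text
t 14.45 pos [ 0.5534 -0.1868  0.238 ] d mm [  0.2   0.5 -16.9] off [ 0.017  0.563 -0.004] turn [ 0.0003  0.0004 -0.0003] F [-0.1  0.2 -0.9] T [ 0.04 -0.04  0.  ] w 0.0297 q6 -1.93
```

Call:
{"name": "move_arm", "arguments": {
  "deltas": [
    {"offset":[0,0.03,0],"turn":[0,0,0],"hand":255},
    {"offset":[0,0.03,0],"turn":[0,0,0],"hand":255},
    {"offset":[0,0.03,0],"turn":[0,0,0],"hand":255},
    {"offset":[0,0.03,0],"turn":[0,0,0],"hand":255},
    {"offset":[0,0.03,0],"turn":[0,0,0],"hand":255}
  ]
}}

```text
time_s: 14.95
ee_pos: [0.5534, -0.1868, 0.233]
eef_rot: [0.523, 0.476, -0.476, -0.523]
force: [0.4, -0.7, -1.6]
gripper_width: 0.03
```

Run:
```python
from h import *
tool([.5536,-.1863,.2211],1.476)
```

```text
t 14.95 pos [ 0.5534 -0.1868  0.233 ] d mm [  0.2   0.5 -11.9] off [ 0.017  0.398 -0.005] turn [ 0.0003  0.0005 -0.0003] F [ 0.4 -0.7 -1.6] T [-0.01 -0.01 -0.04] w 0.03 q6 -1.93
```

Call:
{"name": "move_arm", "arguments": {
  "deltas": [
    {"offset":[0,0.03,0],"turn":[0,0,0],"hand":255},
    {"offset":[0,0.03,0],"turn":[0,0,0],"hand":255},
    {"offset":[0,0.03,0],"turn":[0,0,0],"hand":255},
    {"offset":[0,0.03,0],"turn":[0,0,0],"hand":255},
    {"offset":[0,0.03,0],"turn":[0,0,0],"hand":255}
  ]
}}

```text
time_s: 15.45
ee_pos: [0.5534, -0.1868, 0.2281]
eef_rot: [0.523, 0.476, -0.476, -0.523]
force: [-0.9, -0.2, -0.4]
gripper_width: 0.0295
```

Call:
{"name": "move_arm", "arguments": {
  "deltas": [
    {"offset":[0,0.03,0],"turn":[0,0,0],"hand":255},
    {"offset":[0,0.03,0],"turn":[0,0,0],"hand":255},
    {"offset":[0,0.03,0],"turn":[0,0,0],"hand":255},
    {"offset":[0,0.02,0],"turn":[0,0,0],"hand":255}
  ]
}}

```text
time_s: 15.85
ee_pos: [0.5534, -0.1868, 0.2245]
eef_rot: [0.523, 0.476, -0.476, -0.523]
force: [-0.2, 0.7, -0.5]
gripper_width: 0.0299
```

Run:
```python
from h import *
tool([.5536,-.1863,.2211],1.476)
```

```text
t 15.85 pos [ 0.5534 -0.1868  0.2245] d mm [ 0.2  0.5 -3.4] off [ 0.016  0.113 -0.004] turn [ 0.0003  0.0005 -0.0003] F [-0.2  0.7 -0.5] T [ 0.03 -0.03 -0.05] w 0.0299 q6 -1.93
```

Call:
{"name": "move_arm", "arguments": {
  "deltas": [
    {"offset":[0,0.018,0],"turn":[0,0,0],"hand":255},
    {"offset":[0,0.018,0],"turn":[0,0,0],"hand":255},
    {"offset":[0,0.018,0],"turn":[0,0,0],"hand":255},
    {"offset":[0,0.018,0],"turn":[0,0,0],"hand":255},
    {"offset":[0,0.018,0],"turn":[0,0,0],"hand":255}
  ]
}}

```text
time_s: 16.35
ee_pos: [0.5534, -0.1868, 0.2216]
eef_rot: [0.523, 0.476, -0.476, -0.523]
force: [-1.0, 0.3, -1.5]
gripper_width: 0.0298
```

Call:
{"name": "move_arm", "arguments": {
  "deltas": [
    {"offset":[0,0.015,0],"turn":[0,0,0],"hand":255},
    {"offset":[0,0.015,0],"turn":[0,0,0],"hand":255},
    {"offset":[0,0.015,0],"turn":[0,0,0],"hand":255}
  ]
}}

```text
time_s: 16.65
ee_pos: [0.5534, -0.1868, 0.2211]
eef_rot: [0.523, 0.476, -0.476, -0.523]
force: [-1.3, 1.5, 4.7]
gripper_width: 0.0297
```

Call:
{"name": "move_arm", "arguments": {
  "deltas": [
    {"offset":[0,0,0],"turn":[0,0,0],"hand":0},
    {"offset":[0,0,0],"turn":[0,0,0],"hand":0},
    {"offset":[0,0,0],"turn":[0,0,0],"hand":0},
    {"offset":[0,0,0],"turn":[0,0,0],"hand":0},
    {"offset":[0,0,0],"turn":[0,0,0],"hand":0}
  ]
}}

```text
time_s: 17.15
ee_pos: [0.5536, -0.1869, 0.2208]
eef_rot: [0.524, 0.476, -0.476, -0.522]
force: [0.6, 0.0, 0.0]
gripper_width: 0.0652
```

Call:
{"name": "move_arm", "arguments": {
  "deltas": [
    {"offset":[0,-0.1,0],"turn":[0,0,0],"hand":0},
    {"offset":[0,-0.4,0],"turn":[0,0,0],"hand":0},
    {"offset":[0,-0.9,0],"turn":[0,0,0],"hand":0},
    {"offset":[0,-0.9,0],"turn":[0,0,0],"hand":0},
    {"offset":[0,-0.9,0],"turn":[0,0,0],"hand":0}
  ]
}}

```text
time_s: 17.65
ee_pos: [0.5527, -0.1865, 0.3182]
eef_rot: [-0.521, -0.475, 0.477, 0.525]
force: [0.5, 0.8, 0.2]
gripper_width: 0.0916
```

Call:
{"name": "move_arm", "arguments": {
  "deltas": [
    {"offset":[0,-0.8,0],"turn":[0,0,0],"hand":0},
    {"offset":[0,-0.5,0],"turn":[0,0,0],"hand":0},
    {"offset":[0,0,0],"turn":[0,0,0],"hand":0},
    {"offset":[0,0,0],"turn":[0,0,0],"hand":0}
  ]
}}

```text
time_s: 18.05
ee_pos: [0.5529, -0.1864, 0.3668]
eef_rot: [0.525, 0.477, -0.475, -0.521]
force: [0.1, -0.9, -0.7]
gripper_width: 0.0916
```

Run:
```python
from h import *
w=camera_info("wrist");f=grab_frame("wrist");save("w4",f)
g=[.5541,-.1813,-.0947];c,s=np.cos(g[2]),np.sin(g[2]);A=np.array([[c,-s],[s,c]])
P=[np.r_[A@[a*.028,b*.019-.005]+g[:2],.036] for a in(-1,1) for b in(-1,1)]+[np.r_[A@[a*.025,b*.015-.005]+g[:2],.074] for a in(-1,1) for b in(-1,1)]
print(np.round(proj(w,P)).tolist(),r.sense()["time_s"],r.sense()["gripper_width"])
```

```text
[[300.0, 183.0], [345.0, 183.0], [301.0, 246.0], [344.0, 246.0], [303.0, 195.0], [343.0, 195.0], [304.0, 258.0], [342.0, 258.0]] 18.1 0.09162042487066004
```

View pics/w4.png

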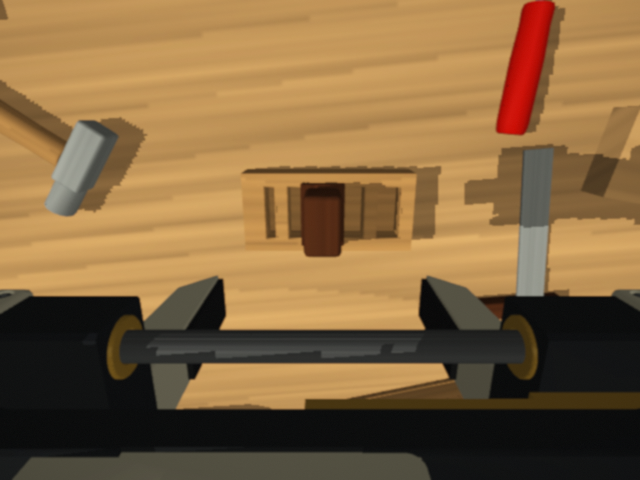

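The picture shows the pull standing upright in the middle slot: flange at columns 301–345, row 183, and grip bottom at row 257. This matches the prediction for fully home. The gripper is clear of it.

```bash
python3 -c "
from bench import r
print(r.finish_job())"
```

```text
the job is handed in; nothing more can be done
None
```

The lone pull's tenon size is slot2, the 14 mm slot. I left it standing there upright, shoulder down on the gauge and let go, and handed the job in at about 18 s of the 64 s allowed.

- **slot0 (8 mm):** the tenon stopped on the gauge top at about 4 N.
- **slot1 (11 mm):** it stopped at the top again, at 4–8 N. I tried it at two positions about 1.3 mm apart across the slot, to rule out a miss.
- **slot2 (14 mm):** it slid in with no noticeable resistance. It stopped 20 mm down at 4.7 N, at the same height above the gauge as it had above the stand when I picked it up.

**Last checks:** the final wrist picture put the pull within about 2 pixels of where a fully seated one should appear. The gripper was open (92 mm) and about 145 mm above the seated position. I saw no contact with the other pulls or tools, though I did not take a final picture of the whole scene. No check failed. The one disagreement was between the near and far edges of the pull in the hand, by about 3 mm along the tenon's length; it did not affect the fit.

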